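# Seat a bar against the hidden stop of a sawing jig and hold it down

### The job

The brass bar in the V-groove of the sawing jig must be cut to length: push it gently along the groove, into the hood, until its end is fully home against the end stop hidden inside, without shoving the stop out of its setting. Then swing the hold-down lever over until it lies on the bar, leave both so, and do not disturb the tools lying around.

Things in the scene. Friction and masses are not known exactly. Their poses are not given: they have to be found in the camera images.
- jig: Sawing jig fixed to the bench: aluminium base plate, 10 mm thick, carrying V-block, hood and lever. Origin: on the bench surface under the groove's centre line; +x runs along the groove toward the hood (push direction, roughly to the robot's right), +y across, away from the robot, z up. Plate from x = -97 to +147 mm, y = -62 to +38 mm.
- groove_rear (a point): Rear end of the steel V-block, at the bottom of its 90-degree groove, 12 mm above the bench; jig x = -95 mm. The V-block runs from here to jig x = 50 mm, is 48 mm wide, its top 25 mm above the bench.
- hood_mouth (a point): Centre of the hood's 24 mm wide mouth, on the bar's axis line, 23 mm above the bench; jig x = 50 mm. The hood is a closed aluminium box, 54 mm wide, top 51 mm above the bench, to jig x = 140 mm. In it, out of sight, stands a steel stop block: its face lies somewhere from jig x = 58 to 86 mm, differently each time; only touch tells where.
- bar_center (a point): Centre (mid-length, on the axis) of the plain brass bar, 200 mm long, 16 mm in diameter, about 0.3 kg, lying in the groove with its axis 23 mm above the bench; x is its long axis (the bar may roll, so y and z may turn). Its rear end sticks out behind the V-block, free in the air, and still sticks out (10 mm or more) when the bar is home. Sliding in the groove it drags with about 1.5 to 5 N.
- seat_pin (a joint): How far (m) the small sprung pin in the stop's face is pressed in by the bar: 0 = free (5 mm proud), 0.005 = flush, the bar's end is against the stop face. Its spring is weak (under 0.6 N) and does not push the bar back.
- stop_slide (a joint): How far (m) the stop block has been shoved from its setting along jig +x: 0 at the start, to 0.025. It is held by friction only and gives way at about 14 N.
- lever_arm (a joint): Angle (rad) of the hold-down lever: 0 = lying level across the bar with its rubber foot on it, growing as it opens; about pi/2 = upright, end of travel 1.9. It starts upright to leaning slightly toward the robot. It stays where it is left (hinge friction 0.08 N m, about 1.2 N at its end).
- lever_hinge (a point): Middle of the lever's hinge axis, which runs along jig x: 40 mm above the bench, at jig x = -10, y = -42 mm.
- lever_end (a point): Centre of the lever's widened free end, 70 mm from the hinge axis (end piece 24 x 24 mm, 10 mm thick; the rest of the lever is 16 mm wide, 10 mm thick, total length 82 mm from the axis). Closed, its top is 45 mm above the bench.
- ring_clamp_mid (a point): Bystander: wooden ring clamp beyond the jig, 121 x 28 x 20 mm; point 10 mm over its underside.
- bench_block_mid (a point): Bystander: plain square steel bench block, 64 x 64 x 19 mm, beyond the jig; point 10 mm over its underside.
- cutters_mid (a point): Bystander: side cutters lying flat between the jig and the robot, 131 x 48 x 11 mm; point 10 mm over its underside.
Not all that is in view belongs to the job. What is shaped like the part that bears bar_center but green is not meant.

How it is judged:
On the way, in this order (a step that is already met when the one before it is completed fails the run):
1. the bar's end is home against the stop (pin pressed in to within 1.8 mm of flush) while the lever is still up (value of joint seat_pin above 0.0032 m and value of joint lever_arm above 0.6 rad), for 0.2 s.
2. the lever is swung over and lies on the bar (value of joint lever_arm below 0.07 rad), for 0.2 s.
At the end, for the whole second after the job is handed in: The bar lies at rest in the groove with its end within 1.8 mm of the stop face (pin pressed in more than 3.2 mm of 5), the stop is within 5 mm of its setting, and the lever lies on the bar (within 0.07 rad of level) (value of joint seat_pin above 0.0032 m and value of joint lever_arm below 0.07 rad and value of joint stop_slide below 0.005 m and angle between the x axis of bar_center and the x axis of jig, either way round below 0.05 rad and linear speed of bar below 0.01 m/s); the robot touches nothing.
It fails at once if the stop is shoved 5 mm or more out of its setting (value of joint stop_slide above 0.005 m).
It fails at once if the ring clamp is displaced by more than 20 mm (distance of ring_clamp_mid from where it was at the start of the episode above 0.02 m).
It fails at once if the bench block is displaced by more than 20 mm (distance of bench_block_mid from where it was at the start of the episode above 0.02 m).
It fails at once if the cutters is displaced by more than 20 mm (distance of cutters_mid from where it was at the start of the episode above 0.02 m).
It also fails if it takes over 45 s, if anything falls off the work surface, if the arm or the gripper's body presses on something with over 40 N, if the wrist force passes 120 N, or if a joint passes its speed limit or range.

### The arm

A 7-joint arm with a two-finger parallel gripper is mounted at the origin on a cart in front of the work surface, level with it; the furniture and walls round the work are solid. World frame = base frame: x ahead of the robot, y to its left, z up, the work surface at z = 0. Lengths are in m, angles in rad, forces in N, time in s.
With the tool pointing down it reaches from about 0.35 to 0.9 m from the base axis. Payload 8.1 kg.
Tool frame: the origin (TCP) lies at the centre of the arm's flange, where the gripper is bolted on; the fingertips stand 178 mm ahead of it and the grasp point (between the pads) lies 159 mm ahead of it; z points along the fingers, y is the direction in which the jaws open and shut (so a half turn about z gives the same grasp; the last joint's range is limited). The gripper opens to 92 mm and grips with 3 to 60 N. Pads are 19 mm wide; open, the fingers measure 130 mm over their backs; the gripper's body (75 mm by 190 mm) begins 47 mm behind the grasp point.
Start: joints at [-0.103, 0.434, 0.025, 1.573, -0.012, 1.134, -0.075], TCP at [0.625, -0, 0.405] pointing down, gripper open.
Joint ranges: [-2.62, 2.62], [-0.44, 2.09], [-1.27, 1.32], [0.08, 2.57], [-1.32, 4.46], [0.12, 2], [-2.74, 2.74]. Speed limits (rad/s): [2.22, 2.22, 3.01, 3.01, 3.14, 3.14, 3.14].

### API

Orientations are given as a rotation vector (axis times angle).
In Python, from cell import arm gives the robot as it stands. The module is installed in compiled form; this text tells all that it offers.
- The arm moves only by the tool move_arm, never from a script. Its argument "steps" is a list of rows, each a list of 4 numbers: the shift along the tool's x, y, z in mm, then the turn about the tool's z in rad. In form: [[x, y, z, twist], ...]. A call has 1 to 20 rows; each row is the pose to reach, as a shift and turn from the pose commanded when the call began, along the tool's axes at that moment; what a row does not reach only later rows make up. A row lasts 1/8 s, in which the tool goes at most 62.5 mm and 10.7 degrees, less where a joint would pass 70% of its speed; a pose out of reach is approached as far as the arm can. A call with a gripper value outside its range is refused whole. "grip" is the finger opening in mm, from 0 to 91.8, set as the call begins (left out, the last holds). The fingers move at their own pace and stop on an object; "grip_force" is the grip in N (left out, the last holds). Time passes only in rows, so rows that repeat a pose let the fingers close. It gives the time, the measured TCP pose, the force and the opening at its end, in the units of the state.
- arm.observe(): the state, without advancing time (a new reading comes with each control period).
- arm.get_image(name): name is "scene" or "side" or "wrist"; returns the picture (384x512x3 uint8, red, green, blue); there is no depth.
- arm.camera_info(name): a dict with "mtx" (3x3 intrinsics, pixels), "pose" (4x4, takes a point from camera to world coordinates); the wrist camera has in their place "T_tool_cam" (4x4, takes a point from camera to tool coordinates, whose origin is the TCP and whose axes are the flange's). Camera axes: x right, y down, z forward; pixel columns grow to the right and rows downward; lengths in m; the calibration is good to about 2 mm. A picture is of the moment at which its call begins: read the wrist's pose just before it. camera_info takes no time and is no camera call.
- arm.sign_off(): hands the job in, once; it reports no verdict.
The state is a dict: "clock": time; "joints": joint angles; "dq": joint speeds; "joint_efforts": joint torques, N m; "position": TCP position; "ee_rot": TCP orientation; "force": force on the tool from outside, world axes, zero at the start; "ft_torque": the same for the moment, N m; "width": opening from 0.0 (shut) to 1.0 (fully open).
Only numpy, scipy, OpenCV 4.12 (cv2) and the standard library are available. Lean on these libraries where they do the work, as an engineer would, in place of code of your own. Each camera call takes 0.05 s, during which the arm holds its last target.

## Working session

There is one attempt and no reset: what is moved stays moved. The work goes in short steps, Python scripts to look and compute and a tool call to move; the robot and the scene stay as the last step left them, time stands still between calls to the robot, and variables do not carry over. Pictures are saved under pics/ and viewed, and the job is handed in when it is done.

Besides the shell and the picture viewer there is one more tool, called after "Call:" by a JSON object that holds its "method" and its "body", one argument or row to a line. move_arm: Moves the arm, as the interface text tells. Its arguments: {"type":"object","properties":{"steps":{"type":"array"},"grip":{"type":"number"},"grip_force":{"type":"number"}},"required":["steps"]}

```bash
mkdir -p pics
python3 - <<'E'
from cell import arm
import cv2,numpy as np
np.set_printoptions(precision=4,suppress=True)
s=arm.observe();print(s)
for n in ["scene","side","wrist"]:
    im=arm.get_image(n);cv2.imwrite(f"pics/{n}0.png",im[:,:,::-1])
    c=arm.camera_info(n);print(n,c)
E
```

```text
{'clock': 0.0, 'joints': array([-0.1026,  0.4352,  0.0249,  1.5741, -0.0116,  1.134 , -0.0751]), 'dq': array([ 0.0012,  0.002 ,  0.0004, -0.0004,  0.0002,  0.0016, -0.0008]), 'joint_efforts': array([  0.0004, -66.7854,   0.9849, -31.4464,  -0.0605,   0.0428,
         0.0001]), 'position': array([ 0.6248, -0.    ,  0.4039]), 'ee_rot': array([-2.2208, -2.2207,  0.0019]), 'force': array([-0.1429, -0.1283,  0.1677]), 'ft_torque': array([-0.0336,  0.017 ,  0.0075]), 'width': 1.000171921891525}
scene {'mtx': array([[404.6202,   0.    , 255.4742],
       [  0.    , 404.6202, 192.0656],
       [  0.    ,   0.    ,   1.    ]]), 'pose': array([[-0.7686, -0.432 ,  0.4719,  0.1668],
       [-0.6395,  0.5416, -0.5457,  0.4921],
       [-0.0198, -0.7211, -0.6925,  0.6416],
       [ 0.    ,  0.    ,  0.    ,  1.    ]])}
side {'mtx': array([[444.5632,   0.    , 262.0043],
       [  0.    , 444.5632, 189.743 ],
       [  0.    ,   0.    ,   1.    ]]), 'pose': array([[-0.9927, -0.0755,  0.0944,  0.4898],
       [-0.1205,  0.5592, -0.8203,  0.7497],
       [ 0.0092, -0.8256, -0.5642,  0.5555],
       [ 0.    ,  0.    ,  0.    ,  1.    ]])}
wrist {'mtx': array([[293.4374,   0.    , 253.7815],
       [  0.    , 293.4374, 191.6392],
       [  0.    ,   0.    ,   1.    ]]), 'T_tool_cam': array([[ 0.    , -0.9566, -0.2915,  0.0793],
       [ 1.    , -0.0002,  0.0008, -0.0001],
       [-0.0008, -0.2915,  0.9566,  0.0204],
       [ 0.    ,  0.    ,  0.    ,  1.    ]])}
```

View pics/scene0.png

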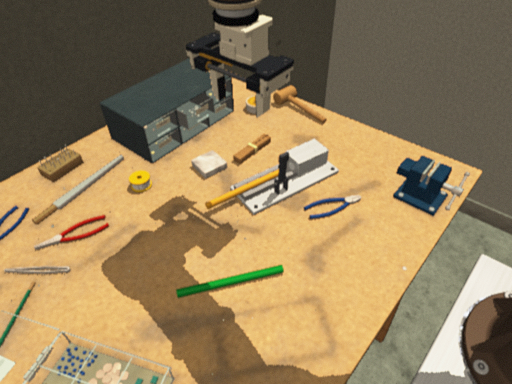

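View pics/side0.png

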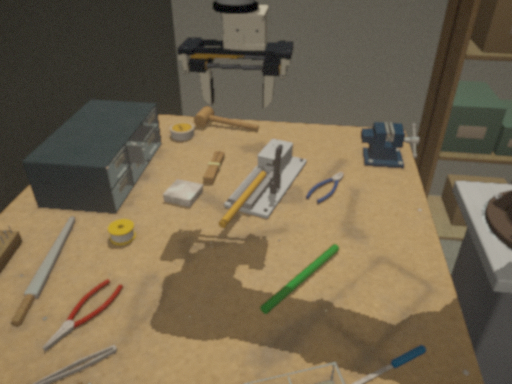

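View pics/wrist0.png

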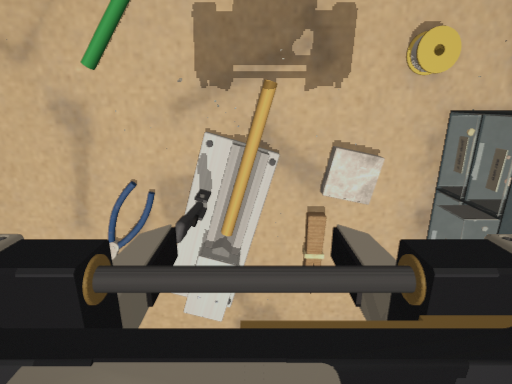

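The wrist view shows the brass bar from (270,85) to (228,235) in the V-block, with the hood at (215,270). The lever is black, around (195,210). The cutters are at (130,215), the bench block at (353,175) and the ring clamp at (315,235).

Could be taken for the bar: the yellow-brass rod in the groove (wrist 250,155; scene 245,187) and the green rod (wrist 105,35; scene 230,281). I choose the brass one. Next are close crops.

Run:
```python
import cv2
def crop(n,x0,y0,x1,y1,k):
    im=cv2.imread(f"pics/{n}0.png")[y0:y1,x0:x1]
    cv2.imwrite(f"pics/{n}0c.png",cv2.resize(im,None,fx=k,fy=k,interpolation=cv2.INTER_CUBIC))
crop("wrist",160,70,300,250,3.2) 
crop("scene",195,125,355,225,5)
crop("side",210,130,320,235,5)
```

```text
(no output)
```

View pics/wrist0c.png

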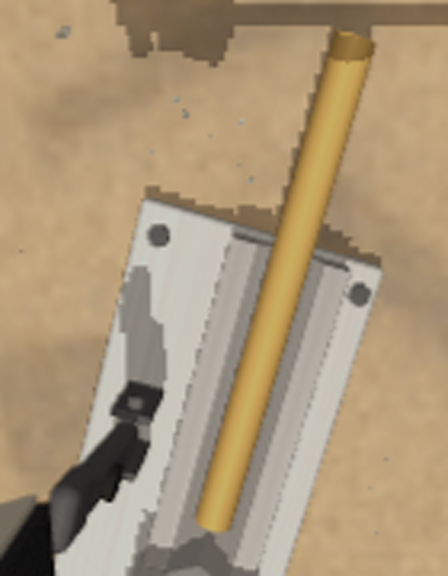

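View pics/scene0c.png

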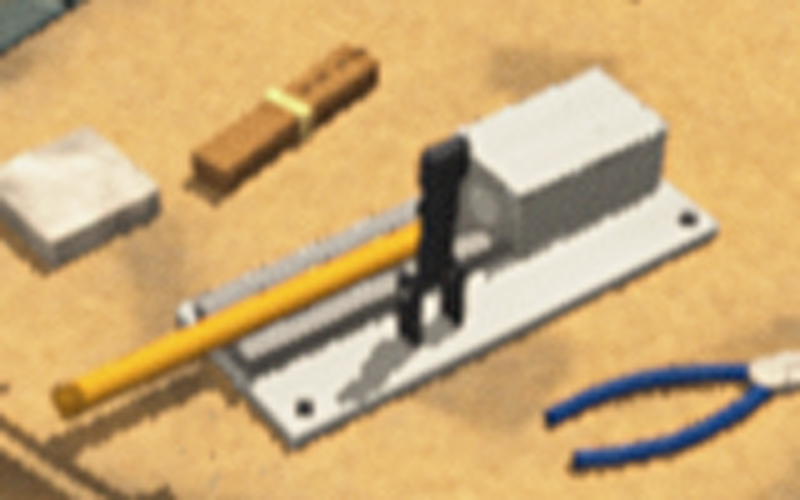

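View pics/side0c.png

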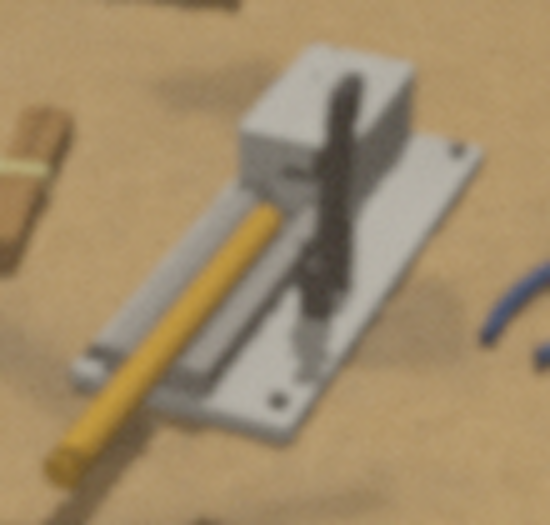

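```bash
cat > h.py <<'E'
import numpy as np,cv2
from cell import arm
from scipy.spatial.transform import Rotation as R
from scipy.optimize import least_squares
np.set_printoptions(precision=4,suppress=True)
def cam(n,pos=None,rv=None):
    c=arm.camera_info(n)
    if n!="wrist": return c["mtx"],c["pose"]
    T=np.eye(4);T[:3,:3]=R.from_rotvec(rv).as_matrix();T[:3,3]=pos
    return c["mtx"],T@c["T_tool_cam"]
def proj(C,p):
    K,T=C; q=(np.asarray(p)-T[:3,3])@T[:3,:3]; q=q@K.T; return q[...,:2]/q[...,2:]
def tri(obs):
    f=lambda p:np.concatenate([proj(C,p)-uv for C,uv in obs])
    r=least_squares(f,[0.6,0,0.03]);return r.x,r.fun
E
cat > fit.py <<'E'
from h import *
S=cam("scene");D=cam("side");W=cam("wrist",[.6248,0,.4039],[-2.2208,-2.2207,.0019])
m=1e-3
obs=[(W,(-97,-62,10),(205.3,132.5)),(W,(-97,38,10),(279,153.7)),
(S,(-97,-62,10),(253.6,212)),(S,(147,-62,10),(338.4,170.6)),(S,(50,-27,51),(299,163.6)),(S,(140,-27,51),(328,150.6)),(S,(140,27,51),(315,138.6)),
(D,(-97,-62,10),(267.6,217.4)),(D,(147,-62,10),(306.4,159.6)),(D,(50,27,51),(258.6,156.6)),(D,(140,-27,51),(292.6,143))]
def J(q,p):
    x,y,z,a=q; return R.from_euler('z',a).apply(np.array(p)*m)+[x,y,z]
f=lambda q:np.concatenate([proj(C,J(q,p))-uv for C,p,uv in obs])
r=least_squares(f,[0.6,-.05,0,-1.7],loss='soft_l1');print(r.x);print(f(r.x).reshape(-1,2))
def inv(q,P): return R.from_euler('z',-q[3]).apply(np.array(P)-np.array(q[:3]))
re,e=tri([(S,(208.6,205)),(D,(222.4,223.6)),(W,(270,84.4))]);print("bar rear",re,e,inv(r.x,re))
le,e=tri([(S,(284.5,154)),(D,(279.6,146.5))]);print("lever tip",le,e,inv(r.x,le))
E
python3 fit.py
```

```text
[ 0.5928 -0.0674 -0.0035 -1.8639]
[[-1.2572 -0.6558]
 [ 0.1661  0.8452]
 [ 0.0868  0.7213]
 [ 0.802  -0.1645]
 [-0.15    0.8086]
 [ 1.0726 -0.1911]
 [-0.5601  0.5919]
 [-1.165  -1.3976]
 [-0.3553  0.3739]
 [-2.3208 -0.7401]
 [-0.2622  0.4348]]
bar rear [0.6422 0.0986 0.0225] [-0.4791  0.1031 -1.0969 -0.0864 -0.8179  0.2803] [-0.1732 -0.0007  0.026 ]
lever tip [ 0.5463 -0.0412  0.1213] [ 0.0486  0.2942 -0.134  -0.2618] [-0.0116 -0.0522  0.1248]
```

The fit puts the jig origin at (0.593, -0.067) with yaw -1.864, and residuals are mostly within about 1 px. The bar's rear end triangulates to jig x=-173, y≈0, z≈23-26 mm, which is consistent with a 23 mm axis. The lever tip is at jig x≈-12, z≈121, as expected. First I move behind the bar with the gripper closed and the jaws across the jig.

Call:
{"method": "move_arm", "body": {
  "steps": [
    [50, 10, 0, 0.15],
    [100, 20, 50, 0.293],
    [122, 25, 105, 0.293],
    [122, 25, 140, 0.293],
    [122, 25, 140, 0.293],
    [122, 25, 140, 0.293]
  ],
  "grip": 0
}}

```text
clock: 0.9
position: [0.6507, 0.1214, 0.2663]
ee_rot: [2.522, 1.871, 0.002]
force: [0.3, -0.1, 0.0]
width: 0.396
```

Run:
```python
from h import *
s=arm.observe();print(s["clock"],s["position"],s["ee_rot"],s["force"],s["width"])
q=[.5928,-.0674,0,-1.8639]
print("jig",R.from_euler('z',1.8639).apply(s["position"]-np.array(q[:3])))
for n in ["wrist","scene"]:
    im=arm.get_image(n)[:,:,::-1]; cv2.imwrite(f"pics/{n}1.png",im)
```

```text
0.9 [0.6507 0.1214 0.2663] [2.522  1.8715 0.0023] [ 0.2689 -0.145   0.0005] 0.3957929974990808
jig [-0.1975  0.0009  0.2663]
```

View pics/wrist1.png

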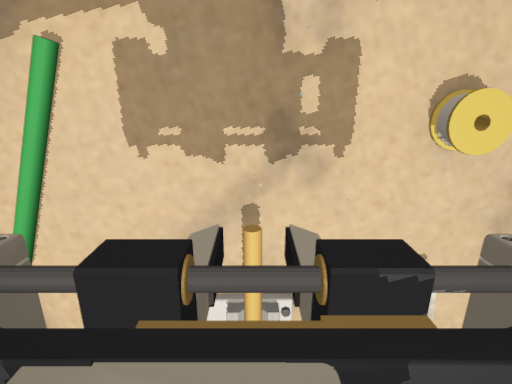

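View pics/scene1.png

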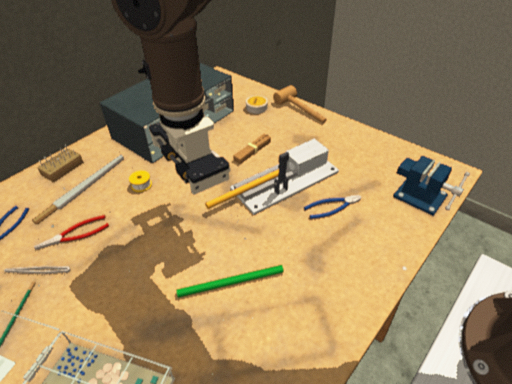

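The wrist view shows the bar's rear end at (253,230), in line with the tool centre. That gives tool x≈-24 mm, which agrees with the -25 expected. The green rod is at far left, clear. I descend behind the bar and approach it.

Call:
{"method": "move_arm", "body": {
  "steps": [
    [0, 0, 40, 0],
    [0, 0, 74, 0],
    [0, 0, 74, 0],
    [0, 0, 74, 0],
    [-4, 0, 74, 0],
    [-8, 0, 74, 0],
    [-8, 0, 74, 0]
  ]
}}

```text
clock: 1.88
position: [0.6478, 0.1136, 0.1914]
ee_rot: [2.522, 1.872, 0.001]
force: [0.4, -0.6, 1.1]
width: 0.005
```

Call:
{"method": "move_arm", "body": {
  "steps": [
    [-2, 0, 0, 0],
    [-4, 0, 0, 0],
    [-6, 0, 0, 0],
    [-8, 0, 0, 0],
    [-10, 0, 0, 0]
  ]
}}

```text
clock: 2.5
position: [0.6449, 0.1048, 0.1908]
ee_rot: [-2.522, -1.873, -0.001]
force: [1.6, 3.1, -0.1]
width: 0.004
```

Contact is made, with drag of about 3.5 N. The bar's front end is at about jig x=28-31 and the nearest possible stop is at 58, so I push 20 mm slowly.

Call:
{"method": "move_arm", "body": {
  "steps": [
    [-2, 0, 0, 0],
    [-4, 0, 0, 0],
    [-6, 0, 0, 0],
    [-8, 0, 0, 0],
    [-10, 0, 0, 0],
    [-12, 0, 0, 0],
    [-14, 0, 0, 0],
    [-16, 0, 0, 0],
    [-18, 0, 0, 0],
    [-20, 0, 0, 0]
  ]
}}

```text
clock: 3.75
position: [0.6391, 0.0855, 0.1908]
ee_rot: [2.522, 1.873, 0.0]
force: [1.4, 4.5, 1.8]
width: 0.007
```

Run:
```python
from h import *
s=arm.observe();print(s["clock"],s["position"],s["force"])
print("jig",R.from_euler('z',1.8639).apply(s["position"]-np.array([.5928,-.0674,0])))
for n in ["side","scene"]:
    im=arm.get_image(n)[:,:,::-1]; im=im[110:250,180:340]; cv2.imwrite(f"pics/{n}2.png",cv2.resize(im,None,fx=4,fy=4))
```

```text
3.75 [0.6391 0.0855 0.1908] [1.4219 4.5306 1.7577]
jig [-0.1597  0.0001  0.1908]
```

View pics/side2.png

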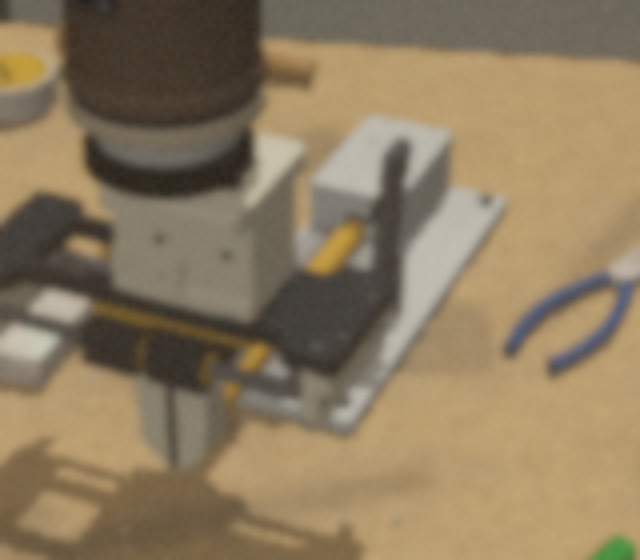

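View pics/scene2.png

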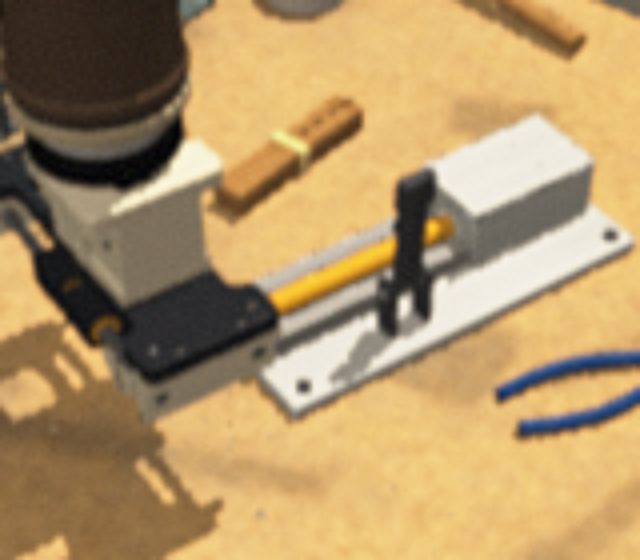

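The bar's front end is now just at the hood mouth (scene crop 450,228), with drag of about 4.7 N. The fingers sit behind the bar and the gripper is clear of the lever. From here I use short pushes.

Call:
{"method": "move_arm", "body": {
  "steps": [
    [-1, 0, 0, 0],
    [-2, 0, 0, 0],
    [-3, 0, 0, 0],
    [-4, 0, 0, 0]
  ]
}}

```text
clock: 4.35
position: [0.6379, 0.0818, 0.1908]
ee_rot: [2.522, 1.873, 0.0]
force: [2.2, 4.4, 1.6]
width: 0.003
```

Call:
{"method": "move_arm", "body": {
  "steps": [
    [-1, 0, 0, 0],
    [-2, 0, 0, 0]
  ]
}}

```text
clock: 4.6
position: [0.6373, 0.0798, 0.1908]
ee_rot: [2.522, 1.873, 0.0]
force: [2.2, 3.2, 1.8]
width: 0.005
```

Call:
{"method": "move_arm", "body": {
  "steps": [
    [-1, 0, 0, 0],
    [-2, 0, 0, 0]
  ]
}}

```text
clock: 4.85
position: [0.6368, 0.0779, 0.1908]
ee_rot: [2.522, 1.873, 0.0]
force: [1.9, 4.3, 1.8]
width: 0.007
```

Call:
{"method": "move_arm", "body": {
  "steps": [
    [-1, 0, 0, 0],
    [-2, 0, 0, 0],
    [-2, 0, 0, 0]
  ]
}}

```text
clock: 5.22
position: [0.6361, 0.0758, 0.1908]
ee_rot: [2.522, 1.873, -0.0]
force: [1.8, 3.3, 2.4]
width: 0.003
```

Call:
{"method": "move_arm", "body": {
  "steps": [
    [-1, 0, 0, 0],
    [-2, 0, 0, 0]
  ]
}}

```text
clock: 5.48
position: [0.6356, 0.0741, 0.1908]
ee_rot: [2.522, 1.873, 0.0]
force: [2.7, 4.4, 2.4]
width: 0.005
```

Call:
{"method": "move_arm", "body": {
  "steps": [
    [-1, 0, 0, 0],
    [-2, 0, 0, 0]
  ]
}}

```text
clock: 5.72
position: [0.635, 0.0721, 0.1908]
ee_rot: [2.522, 1.873, 0.0]
force: [1.8, 3.9, 2.7]
width: 0.003
```

Call:
{"method": "move_arm", "body": {
  "steps": [
    [-1, 0, 0, 0],
    [-2, 0, 0, 0]
  ]
}}

```text
clock: 5.98
position: [0.6345, 0.0702, 0.1908]
ee_rot: [2.522, 1.873, 0.0]
force: [2.5, 3.4, 3.2]
width: 0.002
```

Call:
{"method": "move_arm", "body": {
  "steps": [
    [-1, 0, 0, 0],
    [-2, 0, 0, 0]
  ]
}}

```text
clock: 6.22
position: [0.6339, 0.0683, 0.1908]
ee_rot: [2.522, 1.873, 0.0]
force: [3.3, 4.2, 2.7]
width: -0.0
```

Call:
{"method": "move_arm", "body": {
  "steps": [
    [-1, 0, 0, 0],
    [-2, 0, 0, 0]
  ]
}}

```text
clock: 6.48
position: [0.6334, 0.0664, 0.1908]
ee_rot: [2.522, 1.873, 0.001]
force: [2.6, 3.7, 1.6]
width: 0.005
```

Call:
{"method": "move_arm", "body": {
  "steps": [
    [-1, 0, 0, 0],
    [-2, 0, 0, 0]
  ]
}}

```text
clock: 6.72
position: [0.6328, 0.0645, 0.1908]
ee_rot: [2.522, 1.873, 0.001]
force: [3.2, 4.2, 2.3]
width: 0.006
```

Call:
{"method": "move_arm", "body": {
  "steps": [
    [-1, 0, 0, 0],
    [-2, 0, 0, 0]
  ]
}}

```text
clock: 6.98
position: [0.6323, 0.0626, 0.1909]
ee_rot: [2.522, 1.873, 0.001]
force: [4.4, 4.0, 2.7]
width: 0.006
```

Call:
{"method": "move_arm", "body": {
  "steps": [
    [-1, 0, 0, 0],
    [-2, 0, 0, 0]
  ]
}}

```text
clock: 7.22
position: [0.6317, 0.0608, 0.1909]
ee_rot: [2.522, 1.873, 0.001]
force: [3.6, 4.8, 2.6]
width: 0.006
```

Call:
{"method": "move_arm", "body": {
  "steps": [
    [-1, 0, 0, 0],
    [-2, 0, 0, 0]
  ]
}}

```text
clock: 7.48
position: [0.6311, 0.0589, 0.1909]
ee_rot: [2.522, 1.873, 0.001]
force: [2.6, 3.8, 2.7]
width: 0.005
```

Call:
{"method": "move_arm", "body": {
  "steps": [
    [-1, 0, 0, 0],
    [-2, 0, 0, 0]
  ]
}}

```text
clock: 7.72
position: [0.6307, 0.0577, 0.1909]
ee_rot: [-2.521, -1.874, -0.003]
force: [3.3, 7.7, 2.3]
width: 0.002
```

Force rose to about 8.3 N and the advance stalled, so this is probably the stop. I confirm with 1 mm more.

Call:
{"method": "move_arm", "body": {
  "steps": [
    [-0.5, 0, 0, 0],
    [-0.5, 0, 0, 0]
  ]
}}

```text
clock: 7.98
position: [0.6307, 0.0577, 0.1909]
ee_rot: [-2.521, -1.874, -0.003]
force: [4.3, 8.0, 1.2]
width: 0.005
```

Call:
{"method": "move_arm", "body": {
  "steps": [
    [-1, 0, 0, 0],
    [-1, 0, 0, 0],
    [-1, 0, 0, 0]
  ]
}}

```text
clock: 8.35
position: [0.6306, 0.0575, 0.191]
ee_rot: [-2.52, -1.875, -0.005]
force: [4.8, 9.8, 0.2]
width: 0.006
```

The bar is home: the position is firm and the force along the push is about 10.8 N, less 4.7 N drag, so the stop sees only about 6 N. I retreat, lift, and go to the robot side of the lever.

Call:
{"method": "move_arm", "body": {
  "steps": [
    [8, 0, 0, 0],
    [18, 0, 0, 0],
    [20, -10, -50, 0],
    [20, -50, -100, 0],
    [10, -90, -122, 0],
    [-50, -94, -122, 0],
    [-100, -94, -122, 0],
    [-120, -94, -122, 0],
    [-120, -94, -122, 0],
    [-120, -94, -122, 0]
  ]
}}

```text
clock: 9.6
position: [0.5055, -0.0313, 0.3126]
ee_rot: [-2.521, -1.874, 0.0]
force: [0.3, 0.3, -0.3]
width: 0.008
```

Run:
```python
from h import *
s=arm.observe();print(s["clock"],s["position"],s["ee_rot"],s["force"])
print("jig",R.from_euler('z',1.8639).apply(s["position"]-np.array([.5928,-.0674,0])))
for n in ["side","scene"]:
    im=arm.get_image(n)[:,:,::-1];cv2.imwrite(f"pics/{n}3f.png",im); im=im[90:230,180:340]; cv2.imwrite(f"pics/{n}3.png",cv2.resize(im,None,fx=4,fy=4))
```

```text
9.6 [ 0.5055 -0.0313  0.3126] [-2.5208 -1.874   0.0002] [ 0.2592  0.2892 -0.262 ]
jig [-0.0093 -0.094   0.3126]
```

View pics/side3.png

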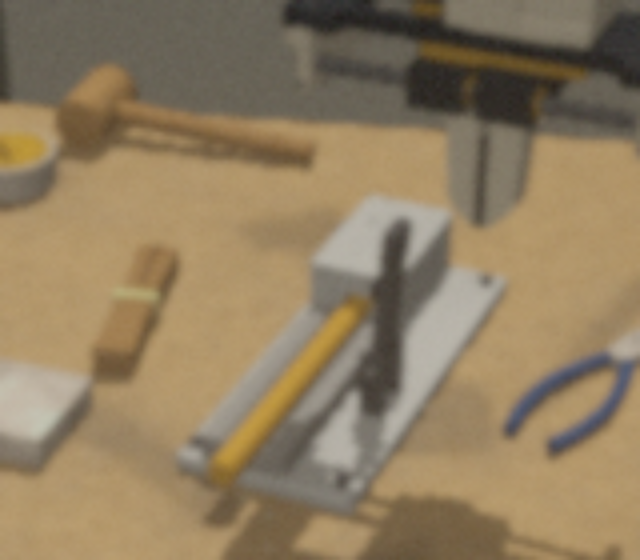

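View pics/scene3.png

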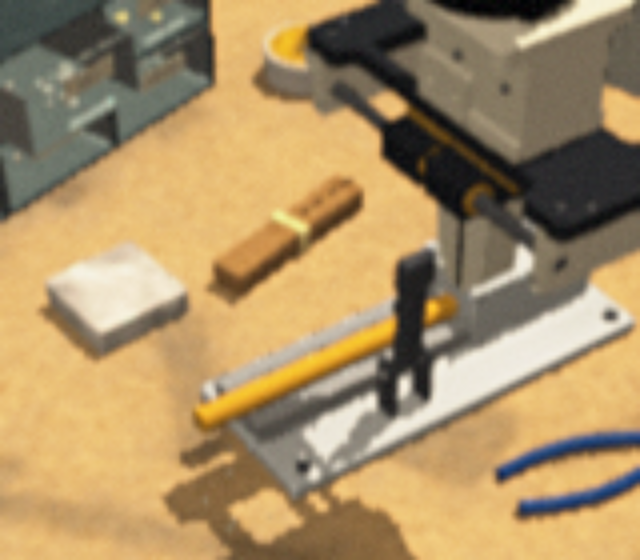

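The lever is still upright, the tip is above and on the robot side of it, and the bar's rear end sticks out about 15-20 mm (side crop 225,470). The fingertips taper. I lower the tip and push the lever over, following its arc.

Call:
{"method": "move_arm", "body": {
  "steps": [
    [2, 0, 25, 0],
    [2, 0, 40, 0],
    [2, 8, 40, 0],
    [2, 16, 38, 0],
    [2, 24, 36, 0],
    [2, 31, 35, 0],
    [2, 38, 35, 0],
    [2, 45, 35, 0],
    [2, 52, 36, 0],
    [2, 58, 37, 0],
    [2, 64, 39, 0],
    [2, 70, 42, 0],
    [2, 77, 45, 0],
    [2, 77, 45, 0]
  ]
}}

```text
clock: 11.45
position: [0.5801, -0.0528, 0.2674]
ee_rot: [2.522, 1.873, 0.0]
force: [0.4, 0.7, 0.1]
width: 0.004
```

Run:
```python
from h import *
s=arm.observe();print(s["clock"],s["position"],s["ee_rot"],s["force"])
print("jig",R.from_euler('z',1.8639).apply(s["position"]-np.array([.5928,-.0674,0])))
for n in ["side","scene"]:
    im=arm.get_image(n)[:,:,::-1]; im=im[90:230,180:340]; cv2.imwrite(f"pics/{n}4.png",cv2.resize(im,None,fx=4,fy=4))
```

```text
11.45 [ 0.5801 -0.0528  0.2674] [2.5219 1.8728 0.0002] [0.378  0.6675 0.1316]
jig [-0.0103 -0.0164  0.2674]
```

View pics/side4.png

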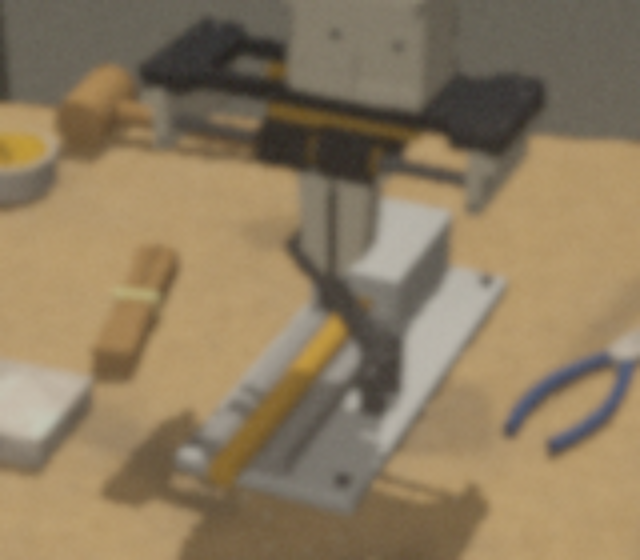

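View pics/scene4.png

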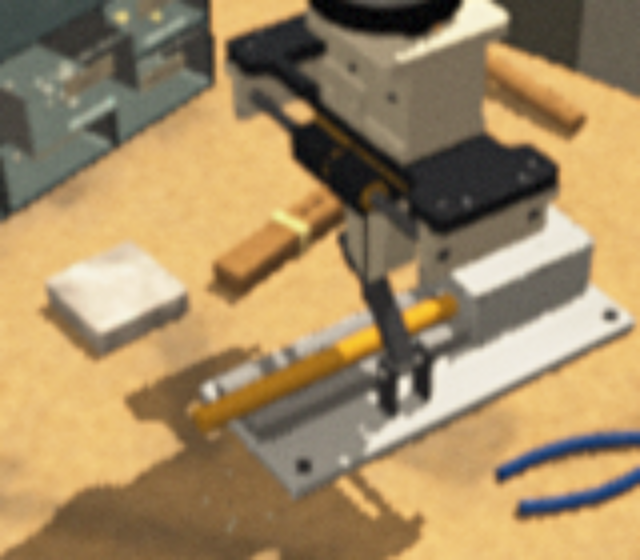

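The lever is at about 45-50° and in contact with the tip. I continue down the arc.

Call:
{"method": "move_arm", "body": {
  "steps": [
    [0, 4, 5, 0],
    [0, 8, 10, 0],
    [0, 12, 15, 0],
    [0, 16, 20, 0],
    [0, 20, 25, 0],
    [0, 23, 30, 0],
    [0, 25, 34, 0],
    [0, 27, 38, 0],
    [0, 28, 41, 0],
    [0, 29, 43, 0],
    [0, 29, 43, 0]
  ]
}}

```text
clock: 12.92
position: [0.6074, -0.061, 0.2246]
ee_rot: [2.522, 1.873, 0.0]
force: [-0.5, 0.4, -0.7]
width: 0.007
```

Call:
{"method": "move_arm", "body": {
  "steps": [
    [0, 0, 1, 0],
    [0, 0, 2, 0],
    [0, 0, 2, 0]
  ]
}}

```text
clock: 13.3
position: [0.6075, -0.061, 0.223]
ee_rot: [2.522, 1.873, 0.001]
force: [0.7, 0.2, 1.4]
width: 0.003
```

Call:
{"method": "move_arm", "body": {
  "steps": [
    [0, 0, 1, 0],
    [0, 0, 1.5, 0],
    [0, 0, 1.5, 0]
  ]
}}

```text
clock: 13.68
position: [0.6076, -0.0611, 0.2226]
ee_rot: [2.522, 1.873, 0.002]
force: [-3.0, 0.2, 13.4]
width: 0.004
```

The lever top is firm at 44.6 mm (45 expected) with 13 N, so it lies on the bar. I lift off and look.

Call:
{"method": "move_arm", "body": {
  "steps": [
    [0, 0, -10, 0],
    [0, 0, -50, 0],
    [0, -40, -100, 0],
    [0, -90, -130, 0],
    [0, -130, -150, 0],
    [0, -130, -150, 0],
    [0, -130, -150, 0]
  ]
}}

```text
clock: 14.55
position: [0.4832, -0.0236, 0.3714]
ee_rot: [2.521, 1.873, 0.001]
force: [0.1, -0.2, -0.3]
width: 0.011
```

Run:
```python
from h import *
s=arm.observe();print(s["clock"],s["position"],s["ee_rot"],s["force"])
for n in ["side","scene"]:
    im=arm.get_image(n)[:,:,::-1];cv2.imwrite(f"pics/{n}5f.png",im); im=im[90:230,180:340]; cv2.imwrite(f"pics/{n}5.png",cv2.resize(im,None,fx=4,fy=4))
cv2.imwrite("pics/wrist5.png",arm.get_image("wrist")[:,:,::-1])
```

```text
14.55 [ 0.4832 -0.0236  0.3714] [2.5215 1.8729 0.0012] [ 0.1468 -0.1918 -0.2934]
```

View pics/side5.png

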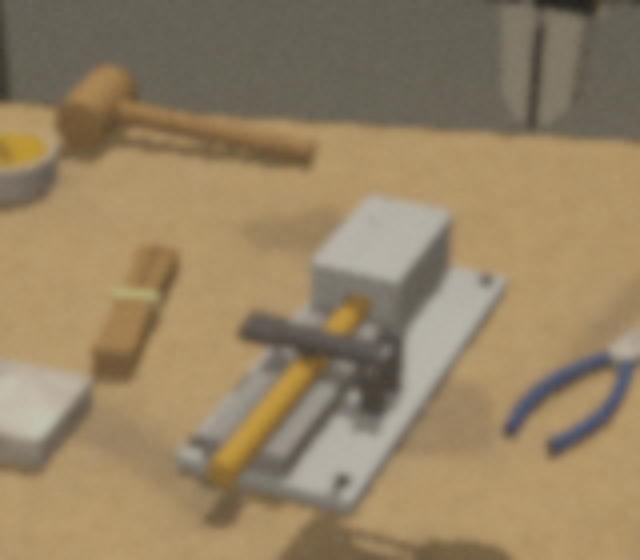

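View pics/scene5.png

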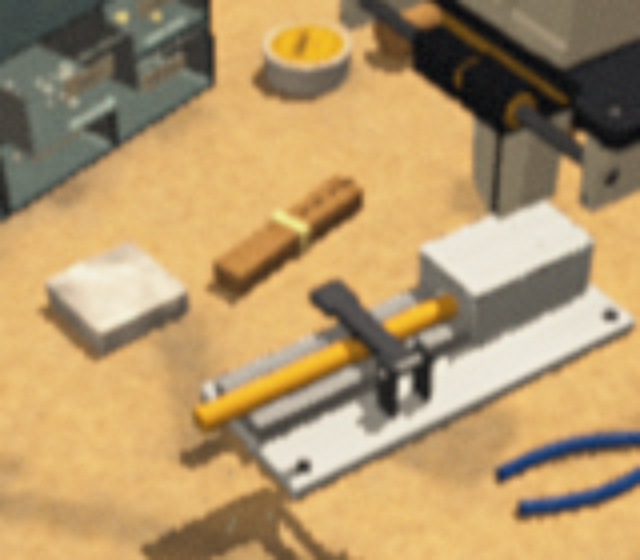

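Both views show the lever across the bar. I compare the bar's rear end before and after, and check the lever's angle numerically.

Run:
```python
from h import *
for n,b in (("side",(225,195,245,213)),("scene",(222,180,245,200))):
    a=[cv2.imread(f"pics/{n}{k}f.png",0)[b[1]:b[3],b[0]:b[2]].astype(np.float32) for k in(3,5)]
    print(n,cv2.phaseCorrelate(*a), np.abs(a[0]-a[1]).mean())
S,D=cam("scene"),cam("side")
q=[.5928,-.0674,-.0035]
inv=lambda P:R.from_euler('z',1.8639).apply(P-np.array(q))
re,e=tri([(S,(180+205/4,90+415/4)),(D,(180+224/4,90+468/4))]);print("rear",inv(re),e)
le,e=tri([(S,(180+325/4,90+293/4)),(D,(180+257/4,90+325/4))]);print("lever end top",inv(le),e)
```

```text
side ((0.06512282896037824, -0.05846244424274083), 1.0216733819908566) 1.6083333
scene ((-0.33631446734509396, 0.007103400855525521), 1.0047660286227862) 4.995652
rear [-0.1165 -0.0032  0.0288] [ 0.0897  0.5919 -0.2612 -0.4807]
lever end top [-0.0176  0.0255  0.0494] [ 0.0706  0.4337 -0.1908 -0.3688]
```

Run:
```python
from h import *
for n,b in (("side",(225,190,250,213)),("scene",(222,180,250,200))):
    for k in (3,5):
        im=cv2.imread(f"pics/{n}{k}f.png")[b[1]:b[3],b[0]:b[2]]
        h=cv2.cvtColor(im,cv2.COLOR_BGR2HSV)
        m=(h[...,1]>170)
        y,x=np.nonzero(m);print(n,k,m.sum(),x.min(),x.max(),y.min(),y.max(),x.mean(),y.mean())
    a=[cv2.imread(f"pics/{n}{k}f.png")[b[1]:b[3],b[0]:b[2]] for k in(3,5)]
    cv2.imwrite(f"pics/{n}cmp.png",cv2.resize(np.hstack(a),None,fx=14,fy=14,interpolation=cv2.INTER_NEAREST))
```

```text
side 3 13 10 24 1 16 15.846153846153847 10.538461538461538
side 5 7 10 22 2 15 15.428571428571429 10.0
scene 3 132 6 27 3 17 16.954545454545453 10.31060606060606
scene 5 131 6 27 3 17 16.9618320610687 10.244274809160306
```

View pics/scenecmp.png

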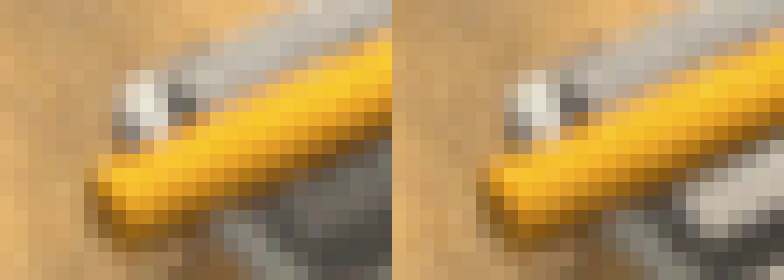

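The bar's rear end is pixel-identical before and after. The 0.3 px correlation shift came from the moved shadow. The lever is down, the arm is clear and the bystanders are untouched, so I hand in.

```bash
python3 -c "
from cell import arm
s=arm.observe();print(s['clock'],s['force']);print(arm.sign_off())"
```

```text
14.7 [ 1.04493185 -0.00293074 -0.05283886]
the job is handed in; nothing more can be done
None
```

The brass bar is home against the stop, the lever is lying on it, and the job was handed in at 14.7 s. `sign_off` gave no verdict, so this rests on my own checks.

**Bar:** I pushed it along the groove with the closed fingers. Drag was about 4–5 N. It stalled firmly with its end at about jig x = 79 mm, inside the 58–86 mm range, and I stopped at about 11 N total push. That is roughly 6 N on the stop, well under the 14 N at which it gives way. The pin and stop joints cannot be read directly.

**Lever:** I swung it over and pressed until it was firm at 13 N, with its top at 44.6 mm against the 45 mm given.

**Final images:** The lever lies level across the bar. The bar's rear end shows no shift from before the swing. The bystanders look undisturbed in the views, but I did not measure them, and the arm is clear.

**Disagreements:**
- A first image correlation gave a 0.3 px shift of the bar in one view; a side-by-side comparison showed no movement, and I put it down to a moved shadow.
- My camera fit put the jig about 3.5 mm too low. After correcting for that, heights still came out 3–6 mm high, which I took as calibration and pixel-picking error.

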